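Switch on and zero the kitchen scale

TASK

Switch the kitchen scale on by pressing its long bar button all the way down with the fingertips and letting it come up again, then zero it by pressing the large round button in the same way, and withdraw. Press lightly, and leave alone the small square button between them, the bowl on the pan and the jars and shaker beside the scale; nothing is to be grasped, lifted or pushed out of place.

Things in the scene. Friction and masses are not known exactly. Their poses are not given: they have to be found in the camera images.
- scale: loose flat black kitchen scale, 230 (x) x 220 (y) x 25 mm, about 1.2 kg, rubber feet. Origin: centre of its underside; x to its back. A round steel pan (144 mm, top at 35 mm, centre 35 mm behind the origin) carries the bowl. 85 mm in front of the origin three white push buttons stand in a row, 7 mm proud: long bar at y = +65 mm (left as seen by the robot), small square at 0, large round at -65 mm
- bar_top (a point): centre of the top face of the long bar button; 32 mm above the worktop when up; the bar is 44 mm along y and 14 mm along x; z up, x away from the front edge of the scale
- round_top (a point): centre of the top face of the large round button; 32 mm above the worktop when up; 32 mm across; z up, x away from the front edge of the scale
- square_top (a point): centre of the top face of the small square button (not to be pressed); 32 mm above the worktop when up; 17 x 17 mm; z up, x away from the front edge of the scale
- bar_button (a joint): the long bar button's travel: 0 up, grows downward to 0.005 m (its stop). Sprung: begins to give at 1.5 N, fully down at 4 N, comes back up by itself
- round_button (a joint): the large round button's travel: 0 up, grows downward to 0.005 m (its stop). Sprung: begins to give at 1.5 N, fully down at 4 N, comes back up by itself
- square_button (a joint): the small square button's travel: 0 up, grows downward to 0.005 m (its stop). Sprung: begins to give at 1.5 N, fully down at 4 N, comes back up by itself
- bowl: loose white bowl, 120 mm across, 51 mm tall, standing empty on the pan; origin at the centre of its underside
- salt_shaker: loose clear salt shaker with a grey top, 44 mm across, 90 mm tall, beside the scale; origin at the centre of its underside
- dark_cap_jar: loose spice jar with a dark cap, 45 mm across, 105 mm tall, beside the scale; origin at the centre of its underside
- yellow_cap_jar: loose spice jar with a yellow cap, 42 mm across, 106 mm tall, beside the scale; origin at the centre of its underside
There are look-alikes about, which are no part of the job. Leave any purple look-alike of the dark_cap_jar alone. There is more than one size of the bowl; the job needs the larger.

How it is judged:
By the outcome, as a careful person would: the job done as asked, in the order asked, and still so for the second after the job is handed in, with the robot touching nothing.
It also fails if it takes over 42 s, if anything falls off the work surface, if the arm or the gripper's body presses on something with over 40 N, if the wrist force passes 120 N, or if a joint passes its speed limit or range.

ROBOT

A 6-joint arm with a two-finger parallel gripper is mounted at the origin on a cart in front of the work surface, level with it; the furniture and walls round the work are solid. World frame = base frame: x ahead of the robot, y to its left, z up, the work surface at z = 0. Lengths are in m, angles in rad, forces in N, time in s.
With the tool pointing down it reaches from about 0.35 to 0.875 m from the base axis. Payload 4.2 kg.
Tool frame: the origin (TCP) lies midway between the tips of the shut fingers; the grasp point (between the pads) lies 19 mm behind it (ctrl.hold_point_z is the distance from the TCP to the grasp point, in m); z points along the fingers, y is the line along which they close (so a half turn about z gives the same grasp; the last joint's range is limited). The gripper opens to 87 mm and grips with 3 to 60 N. Pads are 19 mm wide; open, the fingers measure 117 mm over their backs; the gripper's body (75 mm by 190 mm) begins 51 mm behind the grasp point.
Start: joints at [-1.053, 0.385, 0.008, 0, -1.194, -0.259], TCP at [0.16, -0.604, 0.223] pointing down, gripper open.
Joint ranges: [-3.14, 3.14], [-1.21, 2.06], [-1.07, 1.41], [-3.16, 2.05], [-2.99, -0.16], [-3.1, 3.1]. Speed limits (rad/s): [2.79, 2.79, 3.14, 3.14, 3.14, 3.14].

INTERFACE

Orientations are given as a rotation vector (axis times angle).
In Python, from station import status, optics, workorder, ctrl gives the robot as it stands. The module is installed in compiled form; this text tells all that it offers.
- The arm moves only by the tool play_rows, never from a script. Its argument "deltas" is a list of rows, each an object with "delta_pos": the shift along the tool's x, y, z in mm, a list of three; "rot": the turn, a rotation vector about the tool's x, y, z in rad, a list of three. In form: [{"delta_pos": [x, y, z], "rot": [rx, ry, rz]}, ...]. A call has 1 to 20 rows; each row is the pose to reach, as a shift and turn from the pose commanded when the call began, along the tool's axes at that moment; what a row does not reach only later rows make up. A row lasts 1/8 s, in which the tool goes at most 62.5 mm and 10.7 degrees, less where a joint would pass 70% of its speed; a pose out of reach is approached as far as the arm can. A call with a gripper value outside its range is refused whole. "hand" is the finger opening in mm, from 0 to 87, set as the call begins (left out, the last holds). The fingers move at their own pace and stop on an object; the grip force is fixed at half the most. Time passes only in rows, so rows that repeat a pose let the fingers close. It gives the time, the measured TCP pose, the force, the opening and the grip force at its end, in the units of the state.
- status.get_state(): the state, without advancing time (a new reading comes with each control period).
- optics.read_camera(name): name is "scene" or "top" or "wrist"; returns a dict with "img" (420x560x3 uint8, red, green, blue), "z_map" (420x560 float32, m along the optical axis (not along the pixel's ray), 0 where there is no reading), "fovy" (degrees; the focal length in pixels is half the picture's height over the tangent of half this angle, whatever the lens; pixels are square), "cx", "cy" (the principal point, pixels), "dist" ([k1, k2, p1, p2, k3] as OpenCV has them; the pictures are not rectified), "R" (3x3) and "t" (3): a world point X has camera coordinates R X + t. Camera axes: x right, y down, z forward; pixel columns grow to the right and rows downward; lengths in m; the calibration is good to about 2 mm. A picture is of the moment at which its call begins.
- workorder.close_job(): hands the job in; it is judged then, once.
The state is a dict: "clock": time; "joints": joint angles; "dq": joint speeds; "joint_torque": joint torques, N m; "eef_pos": TCP position; "tool_rot": TCP orientation; "wrist_force": force on the tool from outside, world axes, zero at the start; "moment": the same for the moment, N m; "opening": finger opening in m; "finger_force": force on a finger pad.
Only numpy, scipy, OpenCV 4.12 (cv2) and the standard library are available. Lean on these libraries where they do the work, as an engineer would, in place of code of your own. Each camera call takes 0.05 s, during which the arm holds its last target. There are 200 camera calls.

## Working session

There is one attempt and no reset: what is moved stays moved. The work goes in short steps, Python scripts to look and compute and a tool call to move; the robot and the scene stay as the last step left them, time stands still between calls to the robot, and variables do not carry over. Pictures are saved under pics/ and viewed, at most 10 in all, crops included, and the job is handed in when it is done.

Besides the shell and the picture viewer there is one more tool, called after "Request:" as a command line: name --argument value ..., lists and objects as JSON in quotes. play_rows: Moves the arm, as the interface text tells. Its arguments: {"type":"object","properties":{"deltas":{"type":"array","items":{"type":"object","properties":{"delta_pos":{"type":"array","items":{"type":"number"}},"rot":{"type":"array","items":{"type":"number"}}}}},"hand":{"type":"number"}},"required":["deltas"]}

```bash
mkdir -p pics; cat > h.py <<'E'
import numpy as np, cv2
from station import status, optics, workorder, ctrl
def cam(n):
    c=optics.read_camera(n); f=210/np.tan(np.radians(c['fovy'])/2)
    c['K']=np.array([[f,0,c['cx']],[0,f,c['cy']],[0,0,1]]); return c
def onplane(c,uv,z):
    p=cv2.undistortPoints(np.array(uv,float).reshape(-1,1,2),c['K'],np.array(c['dist'],float))[:,0]
    d=np.c_[p,np.ones(len(p))]@c['R']; o=-c['R'].T@c['t']
    return o+d*((z-o[2])/d[:,2])[:,None]
def proj(c,X):
    return cv2.projectPoints(np.array(X,float).reshape(-1,1,3),cv2.Rodrigues(c['R'])[0],c['t'],c['K'],np.array(c['dist'],float))[0][:,0]
E
python3 - <<'E'
from h import *
a=[]
for n in ('scene','top'):
    c=cam(n); cv2.imwrite(f'pics/{n}0.png',c['img'][:,:,::-1]); print(n,-c['R'].T@c['t'])
print(status.get_state())
E
```

```text
scene [-0.20859344  0.53459544  0.77333874]
top [0.36171693 0.05000561 0.90934747]
{'clock': 0.1, 'joints': array([-1.05338839e+00,  3.85498578e-01,  6.76669576e-03, -4.27835828e-04,
       -1.19401035e+00, -2.58620671e-01]), 'dq': array([-0.0004024 , -0.0030402 ,  0.00344576,  0.00133773,  0.00025754,
       -0.00058159]), 'joint_torque': array([ 7.09569031e-04, -3.91690671e+01,  1.87934035e+01,  4.23193216e+00,
        1.34343302e-02, -7.19355148e-05]), 'eef_pos': array([ 0.15983145, -0.60366099,  0.22156028]), 'tool_rot': array([ 4.05075248e-01, -3.11499537e+00, -3.06538045e-03]), 'wrist_force': array([ 0.35496919,  0.00850059, -0.62815521]), 'moment': array([-0.00870224, -0.02912033, -0.03081565]), 'finger_force': 0.0, 'opening': 0.08717499718732605}
```

View pics/scene0.png

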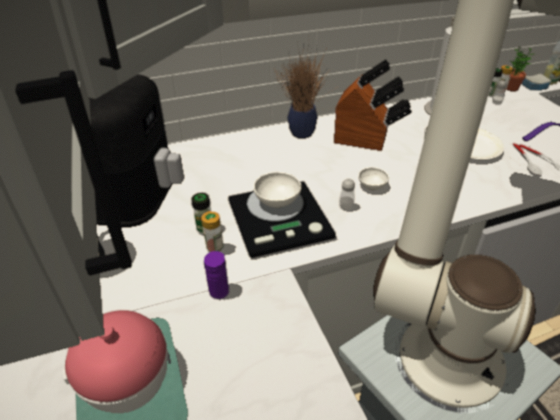

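View pics/top0.png

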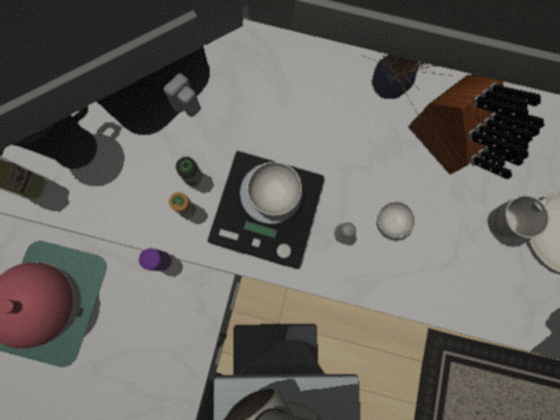

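The scene view shows the scale with bar (264,240), square (290,233) and round (316,228). In the top view they are bar (229,235), square (257,243) and round (284,250). Look-alikes are the purple jar (top 155,260) and the small bowl (top 396,220), and neither is near the press points. The only things that could be mistaken for the bar are the square button and the green display (top 260,229). The bar is the long white blob on the robot's left.

```bash
python3 - <<'E'
from h import *
for n,box in (('top',(205,220,310,268)),('scene',(245,215,335,255))):
    c=cam(n); x0,y0,x1,y1=box
    im=c['img'][y0:y1,x0:x1]; hsv=cv2.cvtColor(im,cv2.COLOR_RGB2HSV)
    m=((hsv[...,2]>110)&(hsv[...,1]<90)).astype(np.uint8)
    k,l,s,ce=cv2.connectedComponentsWithStats(m)
    for i in range(1,k):
        if 15<s[i,4]<400:
            uv=ce[i]+[x0,y0]; print(n,uv.round(1),s[i,4],onplane(c,[uv],.032)[0].round(4), 'depth',c['z_map'][int(uv[1]),int(uv[0])])
    cv2.imwrite(f'pics/{n}1.png',cv2.resize(im[:,:,::-1],None,fx=5,fy=5,interpolation=2))
E
```

```text
top [266.8 220.9] 31 [0.4919 0.0401 0.032 ] depth 0.8816205
top [228.5 234.2] 108 [0.4622 0.1273 0.032 ] depth 0.8804488
top [306.4 256.5] 151 [ 0.4102 -0.0483  0.032 ] depth 0.9063657
top [255.7 242.2] 46 [0.4435 0.0656 0.032 ] depth 0.8756377
top [283.2 250.3] 140 [0.4245 0.0037 0.032 ] depth 0.8750995
scene [274.1 216.9] 159 [0.5133 0.0631 0.032 ] depth 1.1330467
scene [331.  220.2] 91 [ 0.4217 -0.0444  0.032 ] depth 1.1718838
scene [315.  226.8] 110 [0.4255 0.0027 0.032 ] depth 1.1065601
scene [289.6 232.7] 48 [0.4439 0.0652 0.032 ] depth 1.0908462
scene [263.7 238.5] 103 [0.4629 0.1269 0.032 ] depth 1.0782219
scene [246.  251.1] 22 [0.4512 0.1829 0.032 ] depth 1.0862443
```

View pics/top1.png

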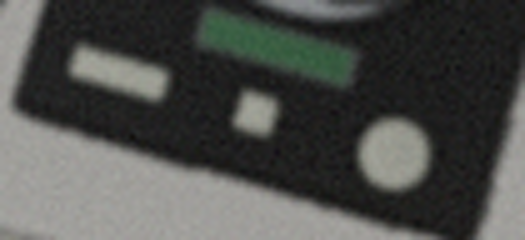

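```bash
python3 - <<'E'
from h import *
c=cam('top'); o=np.array([.4625,.127]); a=-.294; ex=np.array([np.cos(a),np.sin(a)]); ey=np.array([-ex[1],ex[0]])
for n,uv,z in (('yellow',(179,201),.106),('dark',(186,163),.105),('purple',(151,260),.105),('shaker',(346,229),.09),('bowl',(275,189),.086)):
    p=onplane(c,[uv],z)[0]; d=p[:2]-o; print(n,p.round(3),'rel bar in scale axes',(d@ex).round(3),(d@ey).round(3), 'depth z',(-c['R'].T@c['t'])[2]-c['z_map'][uv[1],uv[0]])
from scipy.spatial.transform import Rotation as R
print(R.from_rotvec(status.get_state()['tool_rot']).as_matrix().round(4))
E
```

```text
yellow [0.525 0.225 0.106] rel bar in scale axes 0.031 0.112 depth z 0.09514945677735742
dark [0.608 0.213 0.105] rel bar in scale axes 0.114 0.124 depth z 0.07600897482850488
purple [0.402 0.278 0.105] rel bar in scale axes -0.101 0.127 depth z 0.11739742688157495
shaker [ 0.464 -0.128  0.09 ] rel bar in scale axes 0.076 -0.243 depth z 0.07929217747666772
bowl [0.554 0.022 0.086] rel bar in scale axes 0.118 -0.074 depth z 0.02103882960297998
[[-9.667e-01 -2.559e-01 -4.000e-04]
 [-2.559e-01  9.667e-01  1.000e-03]
 [ 1.000e-04  1.000e-03 -1.000e+00]]
```

The yellow jar, which is taller than the gripper body at press depth, stands close to the bar. So I will press the bar with the closing line about 23° off the scale's x axis. That keeps the body between jar and bowl. The round button can be pressed with the closing line along the scale's y.

```bash
cat >> h.py <<'E'
from scipy.spatial.transform import Rotation as Rn
def delta(p,yang):
    """tool-frame shift (mm) and turn to world position p, tool down, tool y at world angle yang"""
    s=status.get_state(); R0=Rn.from_rotvec(s['tool_rot'])
    y=np.array([np.cos(yang),np.sin(yang),0]); z=np.array([0,0,-1.]); R1=Rn.from_matrix(np.c_[np.cross(y,z),y,z])
    return (R0.inv().apply(np.array(p)-s['eef_pos'])*1e3).round(1),(R0.inv()*R1).as_rotvec().round(4)
E
python3 - <<'E'
from h import *
print(delta([.42,-.25,.22],3.249)); print(delta([.4625,.127,.16],3.249))
c=cam('wrist'); s=status.get_state(); print(Rn.from_rotvec(s['tool_rot']).inv().apply(-c['R'].T@c['t']-s['eef_pos']))
E
```

```text
(array([-342. ,  275.6,    2.3]), array([ 9.0000e-04,  7.0000e-04, -1.4194e+00]))
(array([-479.6,  629.1,   62.6]), array([ 9.0000e-04,  7.0000e-04, -1.4194e+00]))
[ 0.06760518 -0.00106304 -0.16091252]
```

Request:
play_rows --deltas '[{"delta_pos": [-30, 25, 0], "rot": [0, 0, -0.05]}, {"delta_pos": [-75, 60, 0], "rot": [0, 0, -0.18]}, {"delta_pos": [-120, 97, 0], "rot": [0, 0, -0.31]}, {"delta_pos": [-165, 133, 0], "rot": [0, 0, -0.44]}, {"delta_pos": [-210, 169, 0], "rot": [0, 0, -0.57]}, {"delta_pos": [-255, 205, 0], "rot": [0, 0, -0.7]}, {"delta_pos": [-300, 242, 0], "rot": [0, 0, -0.83]}, {"delta_pos": [-342, 280, 0], "rot": [0, 0, -0.96]}, {"delta_pos": [-363, 335, 5], "rot": [0, 0, -1.08]}, {"delta_pos": [-384, 390, 10], "rot": [0, 0, -1.2]}, {"delta_pos": [-405, 440, 20], "rot": [0, 0, -1.3]}, {"delta_pos": [-425, 490, 30], "rot": [0, 0, -1.38]}, {"delta_pos": [-445, 540, 40], "rot": [0, 0, -1.42]}, {"delta_pos": [-463, 585, 50], "rot": [0, 0, -1.42]}, {"delta_pos": [-475, 615, 60], "rot": [0, 0, -1.42]}, {"delta_pos": [-480, 629, 63], "rot": [0, 0, -1.42]}, {"delta_pos": [-480, 629, 63], "rot": [0, 0, -1.42]}, {"delta_pos": [-480, 629, 63], "rot": [0, 0, -1.42]}]' --hand 0

```text
clock: 2.55
eef_pos: [0.4629, 0.1259, 0.1599]
tool_rot: [-2.337, 2.099, -0.0]
wrist_force: [-0.7, -0.1, -0.0]
opening: 0.0004
finger_force: 0.0
```

```bash
python3 - <<'E'
from h import *
c=cam('wrist'); im=c['img'][:,:,::-1].copy()
for P in ([.4625,.127,.032],[.4437,.0654,.032],[.425,.003,.032]): 
    q=proj(c,[P])[0]; print(q); cv2.circle(im,(int(np.clip(q[0],0,9999)),int(np.clip(q[1],0,9999))),3,(0,0,255),-1)
cv2.imwrite('pics/w1.png',im)
print(status.get_state()['clock'],status.get_state()['opening'],delta([.4625,.127,.05],3.249))
E
```

```text
[283.83236791 205.5015137 ]
[311.81056857 142.00413395]
[342.64040731  71.09441885]
2.6 0.0002493580245823512 (array([ -1.2,   0.4, 109.9]), array([-0.0004,  0.0002, -0.0007]))
```

View pics/w1.png

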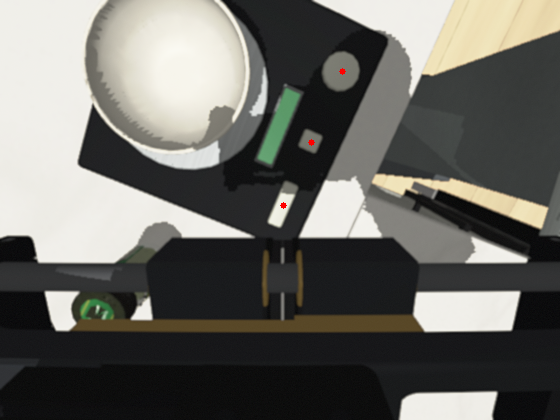

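```bash
python3 - <<'E'
from h import *
c=cam('wrist')
print(proj(c,[[.525,.225,.106],[.608,.213,.105]]).round(0))
t=cam('scene')
im=t['img'][150:290,170:350,::-1]; cv2.imwrite('pics/s2.png',cv2.resize(im,None,fx=4,fy=4,interpolation=2))
u=np.array([np.cos(.107),np.sin(.107),0]);n=np.array([-u[1],u[0],0])
for q,z in (((210,219),.106),((201,198),.105)):
    p=onplane(t,[q],z)[0]; d=p-[.4625,.127,0]; print(p.round(3),(d@u).round(3),(d@n).round(3))
E
```

```text
[[194. 337.]
 [ 91. 313.]]
[0.518 0.231 0.106] 0.066 0.097
[0.599 0.212 0.105] 0.145 0.07
```

View pics/s2.png

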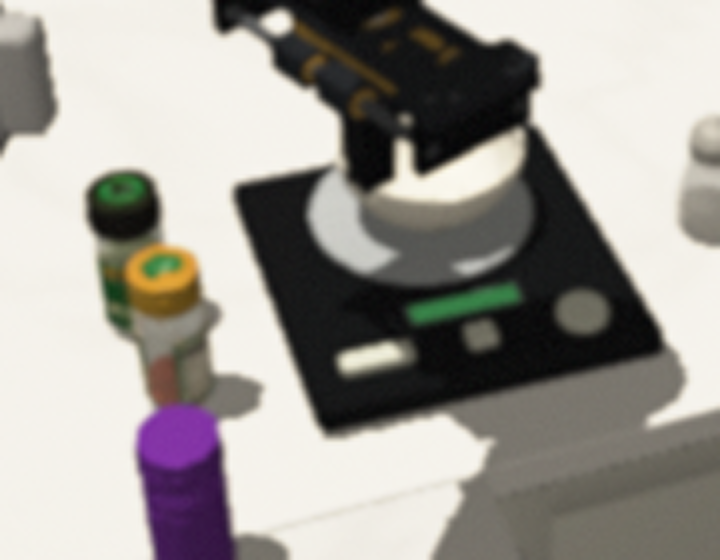

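The scene crop shows the bar at crop (375,357) and the yellow jar at (165,280), well to the left of the gripper. In the wrist view the predicted points sit on all three buttons, so I'm descending to just above the bar.

Request:
play_rows --deltas '[{"delta_pos": [-1, 0.4, 25], "rot": [0, 0, 0]}, {"delta_pos": [-1, 0.4, 60], "rot": [0, 0, 0]}, {"delta_pos": [-1, 0.4, 90], "rot": [0, 0, 0]}, {"delta_pos": [-1, 0.4, 110], "rot": [0, 0, 0]}, {"delta_pos": [-1, 0.4, 120], "rot": [0, 0, 0]}, {"delta_pos": [-1, 0.4, 122], "rot": [0, 0, 0]}, {"delta_pos": [-1, 0.4, 122], "rot": [0, 0, 0]}, {"delta_pos": [-1, 0.4, 122], "rot": [0, 0, 0]}]'

```text
clock: 3.7
eef_pos: [0.463, 0.128, 0.0383]
tool_rot: [-2.337, 2.097, -0.001]
wrist_force: [-0.7, 0.8, -0.3]
opening: 0.0006
finger_force: 0.0
```

```bash
python3 - <<'E'
from h import *
s=status.get_state(); print(s['eef_pos'],s['wrist_force'],s['tool_rot'],s['clock'])
c=cam('scene'); im=c['img'][180:280,210:350,::-1]; cv2.imwrite('pics/s3.png',cv2.resize(im,None,fx=5,fy=5,interpolation=2))
E
```

```text
[0.46300917 0.12796023 0.03832466] [-0.74719489  0.79963286 -0.33963221] [-2.33688336e+00  2.09710439e+00 -7.42535554e-04] 3.7
```

View pics/s3.png

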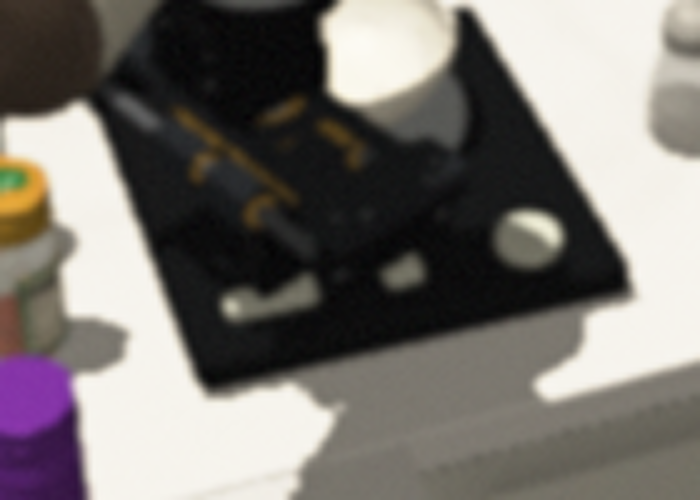

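The crop shows the fingertips over the bar at crop (270,290), clear of the jars. I'll press in small steps.

Request:
play_rows --deltas '[{"delta_pos": [-1, 0, 3], "rot": [0, 0, 0]}, {"delta_pos": [-1, 0, 5], "rot": [0, 0, 0]}, {"delta_pos": [-1, 0, 6], "rot": [0, 0, 0]}, {"delta_pos": [-1, 0, 7], "rot": [0, 0, 0]}, {"delta_pos": [-1, 0, 8], "rot": [0, 0, 0]}, {"delta_pos": [-1, 0, 8], "rot": [0, 0, 0]}, {"delta_pos": [-1, 0, 8], "rot": [0, 0, 0]}]'

```text
clock: 4.62
eef_pos: [0.4624, 0.1287, 0.0296]
tool_rot: [-2.338, 2.098, 0.0]
wrist_force: [-1.9, 2.1, 2.2]
opening: 0.0005
finger_force: 1.4
```

Request:
play_rows --deltas '[{"delta_pos": [0, 0, 1], "rot": [0, 0, 0]}, {"delta_pos": [0, 0, 2], "rot": [0, 0, 0]}, {"delta_pos": [0, 0, 2.5], "rot": [0, 0, 0]}, {"delta_pos": [0, 0, 2.5], "rot": [0, 0, 0]}, {"delta_pos": [0, 0, 2.5], "rot": [0, 0, 0]}]'

```text
clock: 5.25
eef_pos: [0.4624, 0.1287, 0.0274]
tool_rot: [-2.338, 2.098, -0.0]
wrist_force: [-3.1, 2.0, 7.6]
opening: 0.0002
finger_force: 3.3
```

Request:
play_rows --deltas '[{"delta_pos": [0, 0, 0.5], "rot": [0, 0, 0]}, {"delta_pos": [0, 0, 0.5], "rot": [0, 0, 0]}]'

```text
clock: 5.5
eef_pos: [0.4624, 0.1288, 0.0273]
tool_rot: [-2.338, 2.098, -0.0]
wrist_force: [-2.9, 0.4, 10.4]
opening: 0.0006
finger_force: 5.1
```

The TCP moved only 0.1 mm while the force rose by 3 N, so the bar is at its stop. I'll go straight up.

Request:
play_rows --deltas '[{"delta_pos": [0, 0, -3], "rot": [0, 0, 0]}, {"delta_pos": [0, 0, -10], "rot": [0, 0, 0]}, {"delta_pos": [0, 0, -30], "rot": [0, 0, 0]}, {"delta_pos": [0, 0, -70], "rot": [0, 0, 0]}, {"delta_pos": [0, 0, -110], "rot": [0, 0, 0]}, {"delta_pos": [0, 0, -125], "rot": [0, 0, 0]}, {"delta_pos": [0, 0, -130], "rot": [0, 0, 0]}, {"delta_pos": [0, 0, -130], "rot": [0, 0, 0]}]'

```text
clock: 6.5
eef_pos: [0.4621, 0.1284, 0.1561]
tool_rot: [2.337, -2.098, -0.001]
wrist_force: [0.0, -0.6, -0.1]
opening: 0.0004
finger_force: 0.0
```

```bash
python3 - <<'E'
from h import *
s=status.get_state(); print(s['joints'].round(2))
print(delta([.425,.003,.155],1.277+np.pi)); print(delta([.425,.003,.155],1.277))
for n,box in (('top',(205,220,310,268)),('scene',(245,215,335,255))):
    c=cam(n); x0,y0,x1,y1=box
    im=c['img'][y0:y1,x0:x1]; hsv=cv2.cvtColor(im,cv2.COLOR_RGB2HSV)
    m=((hsv[...,2]>75)&(hsv[...,1]<90)).astype(np.uint8)
    k,l,st,ce=cv2.connectedComponentsWithStats(m)
    for i in range(1,k):
        if 30<st[i,4]<200:
            uv=ce[i]+[x0,y0]; print(n,uv.round(1),st[i,4],onplane(c,[uv],.032)[0].round(4))
E
```

```text
[ 0.61  0.2  -0.44 -0.   -0.93 -0.5 ]
(array([120.7,  50.3,   1.2]), array([ 8.0000e-04,  2.0000e-04, -1.1693e+00]))
(array([120.7,  50.3,   1.2]), array([ 3.0000e-04, -9.0000e-04,  1.9723e+00]))
top [270.9 221.3] 65 [0.4908 0.0309 0.032 ]
top [306.1 255.5] 185 [ 0.4125 -0.0475  0.032 ]
top [283.9 250.5] 71 [0.424  0.0023 0.032 ]
scene [274.4 216.9] 176 [0.513  0.0623 0.032 ]
scene [330.8 220.7] 103 [ 0.4207 -0.043   0.032 ]
scene [315.1 227.4] 109 [0.4237 0.0038 0.032 ]
scene [289.8 233.2] 43 [0.4422 0.066  0.032 ]
scene [263. 239.] 130 [0.4626 0.1291 0.032 ]
```

Request:
play_rows --deltas '[{"delta_pos": [10, 5, 0], "rot": [0, 0, -0.1]}, {"delta_pos": [25, 10, 0], "rot": [0, 0, -0.25]}, {"delta_pos": [40, 17, 0], "rot": [0, 0, -0.4]}, {"delta_pos": [55, 23, 0], "rot": [0, 0, -0.55]}, {"delta_pos": [70, 29, 0], "rot": [0, 0, -0.7]}, {"delta_pos": [85, 35, 0], "rot": [0, 0, -0.85]}, {"delta_pos": [100, 42, 0], "rot": [0, 0, -1.0]}, {"delta_pos": [112, 47, 0], "rot": [0, 0, -1.1]}, {"delta_pos": [121, 50, 0], "rot": [0, 0, -1.17]}, {"delta_pos": [121, 50, 0], "rot": [0, 0, -1.17]}, {"delta_pos": [121, 50, 0], "rot": [0, 0, -1.17]}]'

```text
clock: 7.98
eef_pos: [0.4257, 0.0031, 0.1561]
tool_rot: [3.107, -0.46, -0.001]
wrist_force: [-0.8, -0.3, -0.4]
opening: 0.0005
finger_force: 0.0
```

```bash
python3 - <<'E'
from h import *
print(delta([.425,.003,.0385],1.277+np.pi),status.get_state()['wrist_force'].round(2))
E
```

```text
(array([ -0.5,   0.2, 117.6]), array([0.0006, 0.0007, 0.0001])) [-0.84 -0.33 -0.43]
```

Request:
play_rows --deltas '[{"delta_pos": [-0.5, 0, 25], "rot": [0, 0, 0]}, {"delta_pos": [-0.5, 0, 60], "rot": [0, 0, 0]}, {"delta_pos": [-0.5, 0, 90], "rot": [0, 0, 0]}, {"delta_pos": [-0.5, 0, 108], "rot": [0, 0, 0]}, {"delta_pos": [-0.5, 0, 116], "rot": [0, 0, 0]}, {"delta_pos": [-0.5, 0, 117], "rot": [0, 0, 0]}, {"delta_pos": [-0.5, 0, 117], "rot": [0, 0, 0]}, {"delta_pos": [-0.5, 0, 117], "rot": [0, 0, 0]}]'

```text
clock: 8.98
eef_pos: [0.4258, 0.0033, 0.0402]
tool_rot: [-3.107, 0.458, -0.002]
wrist_force: [-0.3, 0.1, -0.1]
opening: 0.0005
finger_force: 0.0
```

```bash
python3 - <<'E'
from h import *
c=cam('scene'); im=c['img'][160:280,210:380,::-1]; cv2.imwrite('pics/s4.png',cv2.resize(im,None,fx=4,fy=4,interpolation=2))
E
```

```text
(no output)
```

View pics/s4.png

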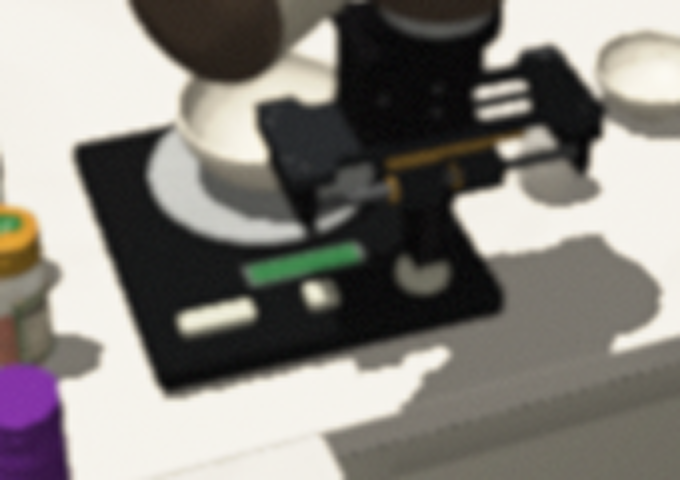

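The crop shows the fingertips above the round button at crop (423,268). The bar (217,315) is up again, and the bowl and shaker are clear.

Request:
play_rows --deltas '[{"delta_pos": [0, 0, 4], "rot": [0, 0, 0]}, {"delta_pos": [0, 0, 7], "rot": [0, 0, 0]}, {"delta_pos": [0, 0, 9], "rot": [0, 0, 0]}, {"delta_pos": [0, 0, 10], "rot": [0, 0, 0]}, {"delta_pos": [0, 0, 11], "rot": [0, 0, 0]}, {"delta_pos": [0, 0, 12], "rot": [0, 0, 0]}, {"delta_pos": [0, 0, 12], "rot": [0, 0, 0]}, {"delta_pos": [0, 0, 12], "rot": [0, 0, 0]}]'

```text
clock: 10.02
eef_pos: [0.4252, 0.0031, 0.0276]
tool_rot: [3.108, -0.458, -0.0]
wrist_force: [-1.1, 0.1, 4.6]
opening: 0.0004
finger_force: 1.9
```

Request:
play_rows --deltas '[{"delta_pos": [0, 0, 0.6], "rot": [0, 0, 0]}, {"delta_pos": [0, 0, 1], "rot": [0, 0, 0]}, {"delta_pos": [0, 0, 1], "rot": [0, 0, 0]}, {"delta_pos": [0, 0, 1], "rot": [0, 0, 0]}]'

```text
clock: 10.52
eef_pos: [0.4253, 0.0031, 0.0273]
tool_rot: [3.108, -0.458, 0.0]
wrist_force: [-2.5, 0.2, 12.3]
opening: 0.0001
finger_force: 5.8
```

The force rose 8 N over 0.3 mm, so the round button is at its stop. I'll withdraw up and toward the robot's right.

Request:
play_rows --deltas '[{"delta_pos": [0, 0, -3], "rot": [0, 0, 0]}, {"delta_pos": [0, 0, -10], "rot": [0, 0, 0]}, {"delta_pos": [0, 0, -30], "rot": [0, 0, 0]}, {"delta_pos": [0, 0, -70], "rot": [0, 0, 0]}, {"delta_pos": [0, 0, -120], "rot": [0, 0, 0]}, {"delta_pos": [0, 0, -170], "rot": [0, 0, 0]}, {"delta_pos": [0, 20, -200], "rot": [0, 0, 0]}, {"delta_pos": [0, 60, -210], "rot": [0, 0, 0]}, {"delta_pos": [0, 110, -210], "rot": [0, 0, 0]}, {"delta_pos": [0, 160, -210], "rot": [0, 0, 0]}, {"delta_pos": [0, 190, -210], "rot": [0, 0, 0]}, {"delta_pos": [0, 200, -210], "rot": [0, 0, 0]}, {"delta_pos": [0, 200, -210], "rot": [0, 0, 0]}, {"delta_pos": [0, 200, -210], "rot": [0, 0, 0]}]'

```text
clock: 12.28
eef_pos: [0.3678, -0.1877, 0.2365]
tool_rot: [-3.108, 0.457, -0.0]
wrist_force: [-0.2, 0.4, -0.1]
opening: 0.0007
finger_force: 0.0
```

```bash
python3 - <<'E'
from h import *
c=cam('scene'); im=c['img'][150:300,180:400,::-1]; cv2.imwrite('pics/s5.png',cv2.resize(im,None,fx=3.5,fy=3.5,interpolation=2))
E
```

```text
(no output)
```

View pics/s5.png

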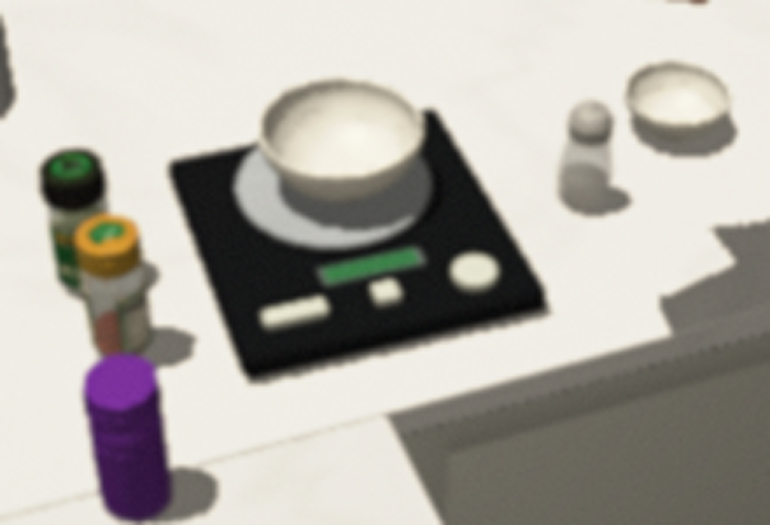

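All three buttons are up, and the bowl, jars and shaker are where they were. I'm handing the job in.

```bash
python3 -c "
from station import workorder
print(workorder.close_job())"
```

```text
the job is handed in; nothing more can be done
None
```

I pressed the bar and then the round button down to their stops (10–12 N at the wrist); both came back up, nothing else was disturbed as far as the last picture shows, the arm withdrew, and I handed the job in at about 12 s; no verdict was returned.

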